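# Load the specimen case up the ramp onto the tester bed

## Task

Load the grey specimen case onto the tester bed: line it up with the loading ramp and push it gently up the slope until its trailing edge drops behind the lip and it lies flat in the pocket. Its contents are delicate, so ease off as soon as it has dropped and do not ram it into the end stop. Then swing the hold-down bar across the top of the case, let go, and leave everything else on the bench where it is.

Things in the scene. Friction and masses are not known exactly. Their poses are not given: they have to be found in the camera images.
- case: The specimen case: closed grey plastic box, 110 long (x) x 98 wide (y) x 50 mm high, paper label on its flat top; too wide to grip; 0.4 to 0.75 kg. Origin: centre of its underside; x points roughly in the loading direction. Starts on the bench before the ramp, off its line by up to 30 mm and 0.3 rad. Sliding it level takes 2 to 6 N, up the slope 3 to 9 N; over 30 N at any moment damages it.
- bed: The fixed tester bed, aluminium plate 24 mm high that carries the ramp unit. Origin: on the bench, on the unit's centre line. x = loading direction (up the ramp), z up. The ramp unit is one fixed piece: slope, lip, level pocket (floor 30 mm above the bench), sprung end buffer. It is clamped up to 20 mm forward or back of nominal along x: not measured, to be felt or seen; same shift for all its parts.
- foot_mark (a point): Nominal foot of the slope on the bench, 206 mm before the bed's origin; the true one lies up to 20 mm forward or back. The slope rises evenly, 15 degrees, 40 mm over 149 mm, behind a flat 6-degree toe 26 mm long. Steel side rails 110 mm apart inside stand 14 mm above the slope; before the foot they flare out on the bench (14 mm high) to about 150 mm apart over 45 mm.
- lip_mark (a point): Nominal lip: the crest of the slope, 40 mm above the bench, 57 mm before the bed's origin; the true one lies up to 20 mm forward or back. Behind it an upright drop of 10 mm to the pocket's floor. Going over it the case tips from nose-up to slightly nose-down; then its trailing edge drops. Pocket rails reach 54 mm above the bench.
- buffer_mark (a point): Nominal face of the rubber end buffer, 57 mm beyond the bed's origin, 48 mm above the bench; the true one is shifted as the lip is. The pocket is only 3 mm longer than the case, so the case has dropped about when it meets the buffer; the buffer then gives 4 mm at 2 to 7 N and stops solid.
- holddown (a joint): Angle of the flat steel hold-down bar about its upright post (22 mm thick, at x = 0, y = +85 mm of the bed's frame). 0 = parked along the bed's +x; grows clockwise seen from above; 1.57 = straight across the pocket (along the bed's -y); stop at 1.65. Bar 18 mm wide, 84 to 94 mm above the bench, 4 mm over a seated case. Stays where left; takes about 1 N at its pin.
- holddown_pin (a point): Point on the bar's upright round steel pin (14 mm diameter, from 94 to 136 mm above the bench, 85 mm from the post's axis), a handle to grip from above or push. The point is 120 mm above the bench, 16 mm under the pin's top. The pin is fixed to the bar and may turn between the fingers.
- loadcell: Bystander, leave it alone: upright steel load cell, 38 mm diameter, 93 mm high; origin under its centre.
- adapter: Bystander, leave it alone: dark steel flanged adapter, 44 mm diameter, 36 mm high; origin under its centre.
- mouse: Bystander, leave it alone: black computer mouse, 105 x 60 x 31 mm; origin under its centre.
- weight: Bystander, leave it alone: brass calibration weight, 50 mm diameter, 62 mm high; origin under its centre.
- wrench: Bystander, leave it alone: steel wrench lying flat; origin under its middle.
- carton: Bystander, leave it alone: small cardboard box, 110 x 80 x 60 mm; origin under its centre.
- driver: Bystander, leave it alone: screwdriver lying flat; origin under its middle.
There are look-alikes about, which are no part of the job. Of the things that look like the case, the smallest one is meant.

How it is judged (in metres and radians):
On the way, in this order (a step that is already met when the one before it is completed fails the run):
1. the case is on the slope, nose up (angle between case's own z axis and vertical above 0.18 rad and x of case in the frame of bed between -0.2 and 0 m), for 0.2 s.
2. the case lies flat in the pocket behind the lip, the hold-down bar still open (height (world z) of case between 0.026 and 0.034 m and angle between case's own z axis and vertical below 0.05 rad and horizontal distance between case and bed below 0.035 m and angle between the x axis of case and the x axis of bed, either way round below 0.15 rad and value of joint holddown below 0.9 rad), for 0.2 s.
At the end, for the whole second after the job is handed in: The case rests flat (within 0.05 rad, its underside 26 to 34 mm above the bench) in the pocket behind the lip, within 35 mm of the bed's origin and 0.15 rad of its direction, at rest; the hold-down bar is turned to at least 1.25 rad, across the case (height (world z) of case between 0.026 and 0.034 m and angle between case's own z axis and vertical below 0.05 rad and horizontal distance between case and bed below 0.035 m and angle between the x axis of case and the x axis of bed, either way round below 0.15 rad and value of joint holddown above 1.25 rad and linear speed of case below 0.02 m/s); the robot touches nothing.
It fails at once if the case is pushed by the robot with more than 30 N (contact force between any of the arm, the fingers and case above 30 N).
It fails at once if a bystander is moved by more than 30 mm (distance of any of loadcell, adapter, mouse, weight, wrench, carton, driver from where it was at the start of the episode above 0.03 m).
It also fails if it takes over 72 s, if anything falls off the work surface, if the arm or the gripper's body presses on something with over 40 N, if the wrist force passes 120 N, or if a joint passes its speed limit or range.

## Robot

A 6-joint arm with a two-finger parallel gripper is mounted at the origin on the work surface. World frame = base frame: x ahead of the robot, y to its left, z up, the work surface at z = 0. Lengths are in mm, angles in degrees, forces in N, time in s.
With the tool pointing down it reaches from about 300 to 850 mm from the base axis. Payload 4.2 kg.
Tool frame: the origin (TCP) lies midway between the tips of the shut fingers; the grasp point (between the pads) lies 19 mm behind it (env.grasp_offset is the distance from the TCP to the grasp point, in mm); z points along the fingers, y is the line along which they close (so a half turn about z gives the same grasp; the last joint's range is limited). The gripper opens to 91 mm and grips with 3 to 60 N. Pads are 32 mm wide; open, the fingers measure 118 mm over their backs; the gripper's body (76 mm by 178 mm) begins 60 mm behind the grasp point.
Start: joints at [-75, 18.312, 89.639, -0, 72.044, -1.146], TCP at [159.902, -552.336, 213.976] pointing down, gripper open.
Joint ranges: [-177.97, 177.97], [-48.28, 115.42], [12.27, 149.76], [-77.06, 257.06], [2.81, 150.46], [-146.56, 146.56]. Speed limits (degrees/s): [147.25, 147.25, 180, 180, 180, 180].

## Interface

Orientations are given as [roll, pitch, yaw] about the fixed x, y, z axes, in that order (R = Rz(yaw) Ry(pitch) Rx(roll)).
In Python, from workcell import env, optics gives the robot as it stands. The module is installed in compiled form; this text tells all that it offers.
- The arm moves only by the tool send_rows, never from a script. Its argument "targets" is a list that holds one entry, the list of rows, each a list of 7 numbers: the turn, a rotation vector about the world's x, y, z scaled (see below), then the shift along the world's x, y, z scaled (see below), then the closure, from -1 (fully open) to 1 (shut). In form: [[[rx, ry, rz, x, y, z, gripper], ...]]. A call has 1 to 12 rows; each row shifts and turns the commanded pose from where the row before left it; what a row does not reach is not made up. The controller multiplies each number of a shift by 0.2 m and each number of a turn by pi/2 rad. A row lasts 1/10 s, in which the tool goes at most 50 mm and 8.59 degrees, less where a joint would pass 70% of its speed; a pose out of reach is approached as far as the arm can. A call with a number of a shift or a turn outside -1 to 1 is refused whole. A call with a gripper value outside its range is refused whole. The fingers move at their own pace and stop on an object; "grip_force" is the grip in N (left out, the last holds). Time passes only in rows, so rows that do not move let the fingers close. It gives the time, the measured TCP pose, the force, the opening and the grip force at its end, in the units of the state.
- env.state(): the state, without advancing time (a new reading comes with each control period).
- optics.grab_frame(name): name is "scene" or "top"; returns (picture, depth): 384x512x3 uint8, red, green, blue; 384x512 float32, mm along the optical axis (not along the pixel's ray), 0 where there is no reading.
- optics.camera_info(name): a dict with "camera_matrix" (3x3 intrinsics, pixels), "R" (3x3) and "t" (3): a world point X has camera coordinates R X + t. Camera axes: x right, y down, z forward; pixel columns grow to the right and rows downward; lengths in mm; the calibration is good to about 2 mm. A picture is of the moment at which its call begins. camera_info takes no time and is no camera call.
- env.job_done(): hands the job in; it is judged then, once.
Trained networks look in the newest picture that a camera, given by its name, has taken for a name from the list of things; names that differ only in an ending like _2 or _b are one class to them, and where a whole thing is asked for, a point or a joint stands for the part that bears it (a point fixed in the world has none). Each returns a list of dicts, best first, with "conf" (0 to 1); they miss things now and then, are a little off and sometimes report something else, mostly with a low value. They report only what shows in the picture. A call takes as long as a camera call. They do not tell look-alikes from the thing itself.
- optics.silhouettes(camera, name): "mask" (384x512 bool, what is visible of it) and "at" ([column, row] in pixels, amid what is visible of it).
- optics.place_of(camera, name): "at" ([column, row] in pixels: a listed point, or the origin of a listed thing).
The state is a dict: "time_s": time; "qpos": joint angles; "qvel": joint speeds; "effort": joint torques, N m; "ee_pos": TCP position; "ee_rot": TCP orientation; "force": force on the tool from outside, world axes, zero at the start; "torque": the same for the moment, N m; "gripper_width": finger opening in mm; "gripper_force": force on a finger pad.
Only numpy, scipy, OpenCV 4.12 (cv2) and the standard library are available. Lean on these libraries where they do the work, as an engineer would, in place of code of your own. Each camera call takes 0.05 s, during which the arm holds its last target. There are 200 camera calls.

## Working session

There is one attempt and no reset: what is moved stays moved. The work goes in short steps, Python scripts to look and compute and a tool call to move; the robot and the scene stay as the last step left them, time stands still between calls to the robot, and variables do not carry over. Pictures are saved under pics/ and viewed, at most 10 in all, crops included, and the job is handed in when it is done.

Besides the shell and the picture viewer there is one more tool, called after "Request:" as name(argument=value, ...) on one line, values as JSON. send_rows: Moves the arm, as the interface text tells. Its arguments: {"type":"object","properties":{"targets":{"type":"array"},"grip_force":{"type":"number"}},"required":["targets"]}

```bash
mkdir -p pics; cat > h.py <<'E'
from workcell import env, optics
import numpy as np, cv2
def info(c):
    i=optics.camera_info(c); return np.array(i["camera_matrix"]),np.array(i["R"]),np.array(i["t"]).ravel()
def ray(c,p,z):
    K,R,t=info(c); d=R.T@np.linalg.inv(K)@np.array([p[0],p[1],1.]); o=-R.T@t
    return o+d*(z-o[2])/d[2]
def proj(c,X):
    K,R,t=info(c); q=K@(R@np.array(X,float)+t); return q[:2]/q[2]
def cloud(c,dep):
    K,R,t=info(c); v,u=np.mgrid[:384,:512]
    P=np.stack([u,v,np.ones_like(u)],-1)@np.linalg.inv(K).T*dep[...,None]
    return (P-t)@R
E
python3 - <<'E'
from h import *
for c in("scene","top"):
    im,d=optics.grab_frame(c); cv2.imwrite(f"pics/{c}0.png",im[...,::-1]); np.save(f"{c}_d.npy",d)
    K,R,t=info(c); print(c,-R.T@t,K[0,0])
    for n in("case","bed","holddown_pin","foot_mark","lip_mark","buffer_mark"):
        print(n,[(np.round(r["at"]),round(r["conf"],2)) for r in optics.place_of(c,n)][:5])
    W=cloud(c,d)
    for n in ("case",):
        for r in optics.silhouettes(c,n):
            m=r["mask"]&(d>0); P=W[m]; top=np.percentile(P[:,2],95)
            Q=P[abs(P[:,2]-top)<6]; rc=cv2.minAreaRect(Q[:,:2].astype(np.float32))
            print(r["conf"],r["at"],m.sum(),"top",top,rc)
print(env.state())
E
```

```text
scene [1551.37509658 -203.53864452  752.00799437] 402.6420137482586
case [(array([339., 170.]), 0.85), (array([384., 256.]), 0.75), (array([310., 203.]), 0.72), (array([224., 198.]), 0.42)]
bed [(array([208., 224.]), 0.58)]
holddown_pin [(array([176., 211.]), 0.59)]
foot_mark []
lip_mark []
buffer_mark []
0.91 [308.9, 197.3] 939 top 51.52442819992725 ((493.75128173828125, 147.97369384765625), (106.72708129882812, 100.4222640991211), 78.34947967529297)
0.82 [387.0, 250.0] 3012 top 68.94695654862203 ((802.9376220703125, 272.0004577636719), (148.45249938964844, 132.95713806152344), 72.5562973022461)
0.73 [340.2, 162.7] 1357 top 68.67746474972833 ((338.6750183105469, 310.6200256347656), (130.84197998046875, 152.34902954101562), 57.09477996826172)
top [ 412.79768687   -9.73614169 1242.76906038] 368.6618345506734
case [(array([217., 211.]), 0.87), (array([167., 255.]), 0.87), (array([183., 118.]), 0.61), (array([377., 156.]), 0.21)]
bed [(array([305., 121.]), 0.52)]
holddown_pin [(array([349., 161.]), 0.57)]
foot_mark []
lip_mark []
buffer_mark [(array([337., 193.]), 0.96)]
0.9 [181.5, 115
[... 550 characters left out ...]
969), 79.01399230957031)
{'time_s': 0.8, 'qpos': array([-7.49996192e+01,  1.83113359e+01,  8.96368924e+01, -7.25607801e-04,
        7.20443127e+01, -1.14579311e+00]), 'qvel': array([ 0.06463207, -0.00072028,  0.06952736, -0.04700923, -0.12959702,
        0.06556282]), 'effort': array([-1.46150774e-04, -4.12300944e+01, -2.32221007e+01,  7.29836128e-02,
        3.74581420e-02, -7.82885905e-06]), 'ee_pos': array([ 159.90734612, -552.35061508,  213.99589456]), 'ee_rot': array([1.79992556e+02, 8.39313211e-04, 1.61463975e+01]), 'force': array([ 0.35314031, -0.3367225 ,  0.41098109]), 'torque': array([-0.00919167,  0.02376457,  0.03368831]), 'gripper_force': 0.0, 'gripper_width': 91.30636201637688}
```

```bash
python3 - <<'E'
import cv2
a=cv2.imread("pics/top0.png"); cv2.imwrite("pics/topbig.png",cv2.resize(a[60:330,100:460],None,fx=2.2,fy=2.2,interpolation=cv2.INTER_CUBIC))
E
```

```text
(no output)
```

View pics/topbig.png

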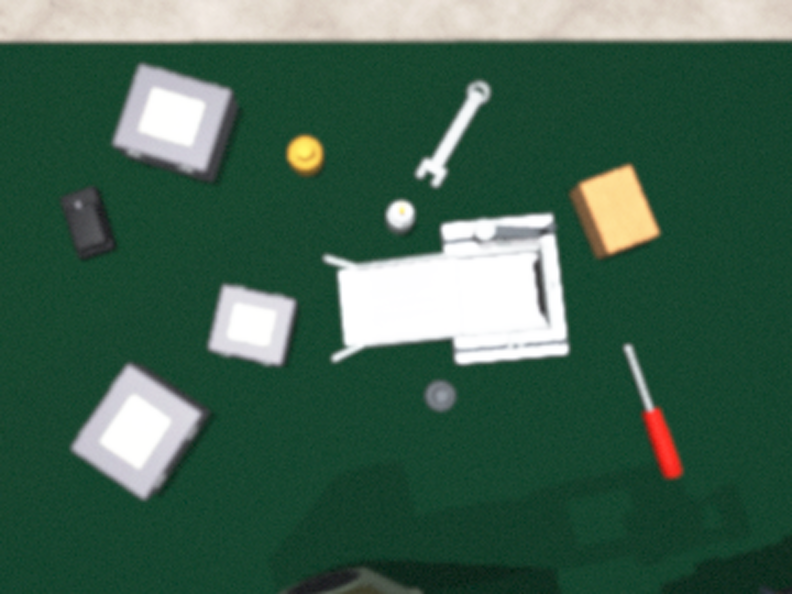

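View pics/scene0.png

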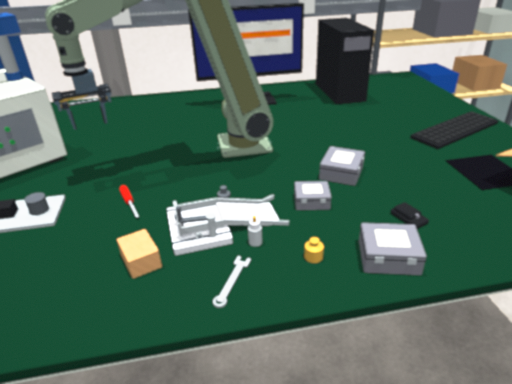

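Candidates for the case, in the top picture: (182,116) and (164,255) are about 146x131x70 mm. (217,210) is about 109x97x52 mm. The last is the smallest and matches 110x98x50, so it is the case; I'll confirm it in a crop. Loading runs to the right in the picture (world -y). Next I'll measure the bed.

```bash
python3 - <<'E'
from h import *
D=[optics.grab_frame("top")[1] for _ in range(6)]
d=np.median(D,0); W=cloud("top",d)
im=cv2.imread("pics/top0.png"); cv2.imwrite("pics/casecrop.png",cv2.resize(im[90:300,120:380],None,fx=3,fy=2.8,interpolation=cv2.INTER_CUBIC))
np.save("W.npy",W)
v,u=np.mgrid[:384,:512]
bench=W[(W[...,2]<15)&(W[...,2]>-15)&(u>100)&(u<450)&(v>90)&(v<300)]; A=np.c_[bench[:,:2],np.ones(len(bench))]
pl=np.linalg.lstsq(A,bench[:,2],rcond=None)[0]; print("bench plane",pl)
# bed region
m=(u>225+20)&(u<362)&(v>150)&(v<228)
B=W[m]
# bar / rails
for lo,hi in((18,29),(46,62),(84,104)):
    mm=np.zeros((384,512),np.uint8); mm[m&(W[...,2]>lo)&(W[...,2]<hi)]=1
    n,l,s,c=cv2.connectedComponentsWithStats(mm)
    for i in range(1,n):
        if s[i,4]>25:
            P=W[l==i]; print(lo,hi,s[i],np.round(P.mean(0)),cv2.minAreaRect(P[:,:2].astype(np.float32)))
for n in("buffer_mark","holddown_pin","bed"):
    print(n,[(r["at"],r["conf"],ray("top",r["at"],{"buffer_mark":48,"holddown_pin":120,"bed":0}[n])) for r in optics.place_of("top",n)])
print(ray("scene",[176,211],120))
for n in("bed","holddown"):
    for r in optics.silhouettes("top",n): print(n,r["conf"],r["at"],r["mask"].sum())
E
```

```text
bench plane [-0.00031332 -0.00037597 -0.14405435]
18 29 [324 158  27   5  84] [ 649. -264.   23.] ((647.740234375, -257.3144836425781), (13.483952522277832, 87.31350708007812), 5.328560829162598)
18 29 [ 302  161   56   64 1034] [ 521. -233.   24.] ((546.848388671875, -230.10939025878906), (209.93959045410156, 165.2048797607422), 5.3814287185668945)
18 29 [327 177  12   7  28] [ 583. -242.   29.] ((582.5682983398438, -240.0316619873047), (19.984670639038086, 36.337039947509766), 0.14473655819892883)
18 29 [282 179  18  34 408] [ 531. -100.   24.] ((530.8841552734375, -101.16271209716797), (109.6390380859375, 55.74134826660156), 0.7050207257270813)
18 29 [317 189  16  17  73] [ 526. -215.   28.] ((524.8858032226562, -210.46417236328125), (51.29421615600586, 48.590328216552734), 82.52510070800781)
18 29 [311 199  14  12  44] [ 501. -185.   28.] ((503.6520080566406, -185.02578735351562), (34.02418518066406, 43.06875991821289), 23.33574867248535)
46 62 [277 153  11  11  41] [646. -69.  54.] ((649.9295654296875, -70.7182388305664), (35.842960357666016, 30.144582748413086), 74.66425323486328)
46 62 [298 172  53  42 287] [ 542. -229.   54.] ((539.3864135742188, -205.17935180664062), (122.11499786376953, 155.99134826660156), 5.363822937011719)
84 104 [316 160  33  10 199] [ 621. -222.   94.] ((619.185791015625, -225.6455078125), (99.13017272949219, 26.45201301574707), 83.64912414550781)
buffer_mark [([338.4, 191.4], 0.72, array([ 542.46431619, -254.63846196,   48.        ]))]
holddown_pin [([348.7, 161.4], 0.46, array([ 627.62820271, -273.19599327,  120.        ]))]
bed []
[ 619.36190325 -277.16642267  120.        ]
bed 0.72 [333.5, 172.8] 1391
holddown 0.75 [332.1, 164.6] 241
```

View pics/casecrop.png

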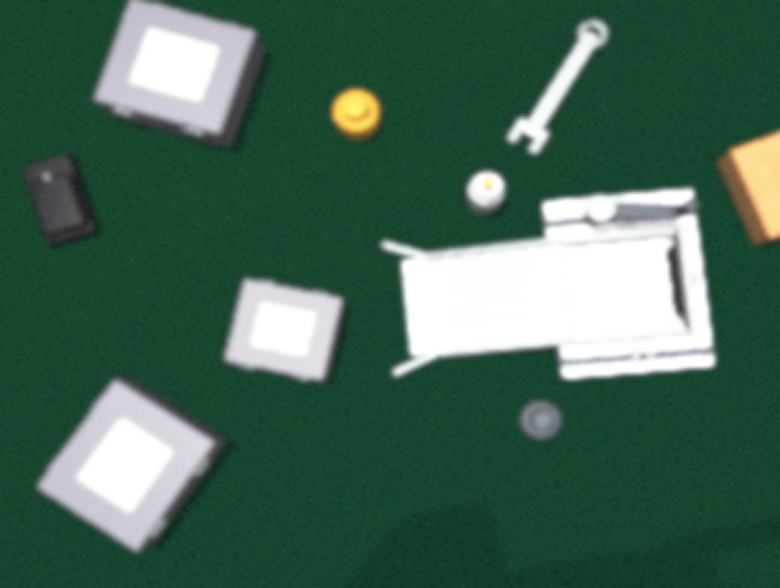

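The small case is at crop (284,330), with its long side along the loading direction. I'll fit the bed frame next.

```bash
python3 - <<'E'
from h import *
W=np.load("W.npy").reshape(-1,3)
print("post",ray("top",[321,165.7],100))
a=np.radians(-84.64); ex=np.array([np.cos(a),np.sin(a)]); ey=np.array([-ex[1],ex[0]])
O=np.array([535.,-200])
b=np.c_[(W[:,:2]-O)@ex,(W[:,:2]-O)@ey,W[:,2]]
print("cross profile, x rows -180..100; y -100..100 step 8")
ys=np.arange(-120,125,8); print("      ",*["%4d"%y for y in ys])
for x in range(-280,130,10):
    r=[]
    for y in ys:
        s=b[(abs(b[:,0]-x)<5)&(abs(b[:,1]-y)<4)]; r.append("%4d"%np.median(s[:,2]) if len(s) else "   .")
    print("%5d:"%x,*r)
E
```

```text
post [ 617.64191301 -191.15072192  100.        ]
cross profile, x rows -180..100; y -100..100 step 8
       -120 -112 -104  -96  -88  -80  -72  -64  -56  -48  -40  -32  -24  -16   -8    0    8   16   24   32   40   48   56   64   72   80   88   96  104  112  120
 -280:    0    0   -1    0    0    0    0    0    0    0    0   -1    0   -1    0    0    0    0    0    0    0    0    0    0    0    0    0   -1    0    0   -1
 -270:    0    0    0    0    0    0    0    0   -1    0   -1    0    0    0    0    0   -1    0    0    0    0    0    0    0   -1    0   -1    0    0    0    0
 -260:    0    0    0    0    0    0   -1    0    0    0    0    0    0    0    0    0    0    0    0   -1    0   -1    0    0    0    0    0    0    0   -1    0
 -250:    0    0    0    0    0    0    0    0    0    0   -1    0    0    0    0    0    0    0    0    0    0   -1    0    0   -1    0    0   -1    0    0   -1
 -240:    0    0    0    0   -1    0   -1    0    0    0    0    0    0    0    0    0    0    0    0    0   -1    0   -1    0    0    0    0    0    0    0    0
 -230:    0    0   -1    0 
[... 5104 characters left out ...]
61   44   40   54  111  126   93    .   23   23    0
   90:    0    0    0   13   23   24   24   23   35   68   69   69   69   68   70   69   69   69   69   68   69   69   69   68   24   25    .    .   23   22    0
  100:    0    0    0    0   23   24   23   22   23   23   24   25   23   23   23   59   59   24   24   23   23   23   24   22   23   24    .    .   23   24    0
  110:    0    0    0    1   22   24   23   23   23   23   23   23   24   24   24   23   23   24   24   23   21   23   23   23   23   22   22    .   23   22    0
  120:   -1    0    0    0    0    0    0    0    0    0    0    0    0    0    0   -1    0    0    0    0    0    0    0    0   -2    0    0    1    0    0    0
```

```bash
python3 - <<'E'
from h import *
Wi=np.load("W.npy"); W=Wi.reshape(-1,3)
a=np.radians(-84.64); ex=np.array([np.cos(a),np.sin(a)]); ey=np.array([-ex[1],ex[0]]); O=np.array([535.,-200])
b=np.c_[(W[:,:2]-O)@ex,(W[:,:2]-O)@ey,W[:,2]]
# rails: points on pocket rails (z>48, x -35..65), fit y(x)
for nm,lo,hi in(("R",-68,-48),("L",48,72)):
    s=b[(b[:,0]>-35)&(b[:,0]<65)&(b[:,1]>lo)&(b[:,1]<hi)&(b[:,2]>46)&(b[:,2]<60)]
    print(nm,len(s),np.polyfit(s[:,0],s[:,1],1),s[:,1].mean(),s[:,1].min(),s[:,1].max())
for nm,lo,hi in(("R",-68,-48),("L",48,72)):
    s=b[(b[:,0]>-185)&(b[:,0]<-45)&(b[:,1]>lo)&(b[:,1]<hi)]; s=s[s[:,2]>.268*(s[:,0]+38)+40+7]
    print("slope",nm,len(s),np.polyfit(s[:,0],s[:,1],1),s[:,1].mean())
s=b[(b[:,0]>-150)&(b[:,0]<-50)&(abs(b[:,1]-3)<40)]; p=np.polyfit(s[:,0],s[:,2],1); print("slope",p,"lip x at z=40",(40-p[1])/p[0])
s=b[(b[:,0]>60)&(b[:,0]<95)&(b[:,1]>60)&(b[:,1]<110)&(b[:,2]>105)]; print("pin",len(s),s.mean(0),s.max(0))
s=b[(b[:,0]>-20)&(b[:,0]<75)&(b[:,1]>70)&(b[:,1]<105)&(b[:,2]>86)]; print("bar",np.polyfit(s[:,0],s[:,1],1),s.min(0),s.max(0))
s=b[(abs(b[:,0]+350)<90)&(abs(b[:,1]+10)<80)&(b[:,2]>40)]
rc=cv2.minAreaRect(s[:,:2].astype(np.float32)); print("case in O-frame",rc,s[:,2].mean(),s[:,:2].mean(0))
s=W[(abs(W[:,0]-334)<110)&(abs(W[:,1]-309)<110)&(W[:,2]>55)]; print("big: +x corner",s[s[:,0].argmax()],"-y corner",s[s[:,1].argmin()])
E
```

```text
R 62 [ 3.03253825e-03 -5.42441430e+01] -54.20144617095108 -57.17182621054307 -51.140534302577024
L 65 [-9.88311771e-04  6.13354624e+01] 61.31982838616184 58.693431321327836 64.94230336536266
slope R 84 [ 2.65264754e-03 -5.40225186e+01] -54.32570596768104
slope L 88 [-3.58057796e-04  6.12438840e+01] 61.285048517748535
slope [ 0.26819485 50.25253715] lip x at z=40 -38.227941798400224
pin 28 [ 80.53473905  76.57777328 129.38517402] [ 87.45178228  83.74553413 138.31392239]
bar [-0.14302847 88.2359152 ] [-15.41068362  70.29623242  86.38008576] [ 74.96145462 102.17125048  97.65764001]
case in O-frame ((-350.59765625, -13.940727233886719), (100.4076919555664, 110.09407806396484), 72.978271484375) 49.403985646405154 [-350.08580137  -14.52898009]
big: +x corner [427.74224834 319.47497092  63.3188179 ] -y corner [358.35534442 216.32852611  57.21888185]
```

Request:
send_rows(targets=[[[0, 0, -0.01, 0.115, 0.19, 0, -0.3], [0, 0, -0.01, 0.115, 0.19, 0, -0.3], [0, 0, -0.01, 0.115, 0.19, 0, -0.3], [0, 0, -0.01, 0.115, 0.19, 0, -0.3], [0, 0, -0.01, 0.115, 0.19, 0, -0.3], [0, 0, -0.01, 0.115, 0.19, 0, -0.3], [0, 0, -0.01, 0.115, 0.19, 0, -0.3], [0, 0, -0.01, 0.115, 0.19, 0, -0.3], [0, 0, -0.01, 0.115, 0.19, 0, -0.3], [0, 0, -0.01, 0.115, 0.19, 0, -0.3], [0, 0, -0.01, 0.115, 0.19, 0, -0.3], [0, 0, -0.01, 0.115, 0.19, 0, -0.3]]])

```text
time_s: 2.55
ee_pos: [436.6, -94.6, 214.3]
ee_rot: [180.0, -0.0, 5.3]
force: [0.7, -0.5, -0.2]
gripper_width: 59.4
gripper_force: 0.0
```

Request:
send_rows(targets=[[[0, 0, 0, -0.035, 0.192, -0.05, -0.3], [0, 0, 0, -0.035, 0.192, -0.05, -0.3], [0, 0, 0, -0.035, 0.192, -0.05, -0.3], [0, 0, 0, -0.035, 0.192, -0.05, -0.3], [0, 0, 0, -0.035, 0.192, -0.05, -0.3], [0, 0, 0, -0.035, 0.192, -0.05, -0.3], [0, 0, 0, 0, 0, -0.18, -0.3], [0, 0, 0, 0, 0, -0.18, -0.3], [0, 0, 0, 0, 0, -0.18, -0.3], [0, 0, 0, 0, 0, -0.12, -0.3], [0, 0, 0, 0, 0, -0.05, -0.3], [0, 0, 0, 0, 0, 0, -0.3]]])

```text
time_s: 3.75
ee_pos: [393.4, 133.9, 11.2]
ee_rot: [180.0, 0.1, 5.3]
force: [-0.7, 0.5, -0.1]
gripper_width: 59.3
gripper_force: 0.0
```

Request:
send_rows(targets=[[[0, 0, 0, 0.02, 0.002, 0, -0.3], [0, 0, 0, 0.02, 0.002, 0, -0.3], [0, 0, 0, 0.02, 0.002, 0, -0.3], [0, 0, 0, 0.02, 0.002, 0, -0.3], [0, 0, 0, 0.02, 0.002, 0, -0.3], [0, 0, 0, 0.02, 0.002, 0, -0.3], [0, 0, 0, 0.02, 0.002, 0, -0.3], [0, 0, 0, 0.02, 0.002, 0, -0.3], [0, 0, 0, 0.02, 0.002, 0, -0.3], [0, 0, 0, 0.02, 0.002, 0, -0.3], [0, 0, 0, 0.02, 0.002, 0, -0.3], [0, 0, 0, 0.02, 0.002, 0, -0.3]]])

```text
time_s: 4.95
ee_pos: [442.5, 139.0, 11.9]
ee_rot: [180.0, -0.0, 5.3]
force: [-1.0, -1.0, -0.2]
gripper_width: 59.0
gripper_force: 0.8
```

Request:
send_rows(targets=[[[0, 0, 0, -0.08, -0.008, 0, -0.3], [0, 0, 0, 0, 0, 0.2, -0.3], [0, 0, 0, 0, 0, 0.2, -0.3], [0, 0, 0, 0, 0, 0.2, -0.3], [0, 0, 0.09, 0, 0, 0.1, -0.3], [0, 0, 0.09, 0, 0.05, 0, -0.3], [0, 0, 0.09, 0, 0.05, 0, -0.3], [0, 0, 0.09, 0, 0.05, 0, -0.3], [0, 0, 0.09, 0, 0.05, 0, -0.3], [0, 0, 0.09, 0, 0.05, 0, -0.3], [0, 0, 0.09, 0, 0.05, 0, -0.3], [0, 0, 0.09, 0, 0.05, 0, -0.3]]])

```text
time_s: 6.15
ee_pos: [427.2, 208.4, 152.5]
ee_rot: [179.9, -0.1, 70.5]
force: [0.3, 0.2, 0.6]
gripper_width: 59.1
gripper_force: 0.0
```

Request:
send_rows(targets=[[[0, 0, 0.09, 0.1, 0.05, 0, -0.3], [0, 0, 0.09, 0.1, 0.05, 0, -0.3], [0, 0, 0.09, 0.1, 0.05, 0, -0.3], [0, 0, 0.01, 0.05, 0.05, 0, -0.3], [-0.074, -0.007, 0, 0, 0.05, 0, -0.3], [-0.074, -0.007, 0, 0, 0, 0, -0.3], [-0.073, -0.007, 0, 0, 0, 0, -0.3], [0, 0, 0, 0, 0, 0, -0.3]]])

```text
time_s: 6.95
ee_pos: [496.2, 260.7, 150.6]
ee_rot: [180.0, 19.9, 95.6]
force: [0.3, -0.0, -0.3]
gripper_width: 59.4
gripper_force: 0.0
```

```bash
cat >> h.py <<'E'
a=np.radians(-84.64); EX=np.array([np.cos(a),np.sin(a)]); EY=np.array([-EX[1],EX[0]]); O2=np.array([538.5,-199.7])
def toB(P): return np.c_[(P[:,:2]-O2)@EX,(P[:,:2]-O2)@EY,P[:,2]]
E
python3 - <<'E'
from h import *
s=env.state(); print(s["time_s"],s["ee_pos"],s["ee_rot"],s["force"],s["qpos"], toB(s["ee_pos"][None]))
im,d=optics.grab_frame("top"); cv2.imwrite("pics/t1.png",im[...,::-1])
W=cloud("top",d)
for r in optics.silhouettes("top","case"):
    P=toB(W[r["mask"]&(d>0)]); P=P[(P[:,2]>42)&(P[:,2]<56)]
    if len(P)>50: print(r["at"],len(P),cv2.minAreaRect(P[:,:2].astype(np.float32)))
E
```

```text
6.95 [496.22747845 260.73187024 150.59231615] [179.96350068  19.93517307  95.60978577] [ 0.33677421 -0.01102565 -0.31287658] [ 36.61652064  25.13712214  91.56808439 -17.66814128  74.57036372
  37.42660413] [[-462.36740988    0.92275901  150.59231615]]
[212.2, 202.7] 979 ((-360.30517578125, 6.012638092041016), (98.21178436279297, 110.45487976074219), 82.69935607910156)
[180.9, 115.4] 78 ((-442.10882568359375, 302.0958557128906), (137.1093292236328, 145.84950256347656), 67.50973510742188)
```

Request:
send_rows(targets=[[[0, 0, 0, 0, 0, -0.2, -0.3], [0, 0, 0, 0, 0, -0.2, -0.3], [0, 0, 0, 0, 0, -0.15, -0.3], [0, 0, 0, 0.001, -0.05, -0.075, -0.3], [0, 0, 0, 0.002, -0.05, 0, -0.3], [0, 0, 0, 0.001, -0.02, 0, -0.3], [0, 0, 0, 0.001, -0.02, 0, -0.3], [0, 0, 0, 0.001, -0.02, 0, -0.3], [0, 0, 0, 0.001, -0.02, 0, -0.3], [0, 0, 0, 0.001, -0.02, -0.01, -0.3], [0, 0, 0, 0.001, -0.02, -0.01, -0.3], [0, 0, 0, 0.001, -0.02, -0.01, -0.3]]])

```text
time_s: 8.25
ee_pos: [499.2, 210.5, 21.9]
ee_rot: [179.7, 19.8, 95.3]
force: [-0.9, 5.3, 3.9]
gripper_width: 59.2
gripper_force: 2.5
```

Request:
send_rows(targets=[[[0, 0, 0, 0.002, -0.02, -0.01, -0.3], [0, 0, 0, 0.002, -0.02, -0.01, -0.3], [0, 0, 0, 0.002, -0.02, 0, -0.3], [0, 0, 0, 0.002, -0.02, 0, -0.3], [0, 0, 0, 0.002, -0.02, 0, -0.3], [0, 0, 0, 0.002, -0.02, 0, -0.3], [0, 0, 0, 0.002, -0.02, 0, -0.3], [0, 0, 0, 0.002, -0.02, 0, -0.3], [0, 0, 0, 0, 0, 0, -0.3]]])

```text
time_s: 9.15
ee_pos: [500.9, 176.2, 16.9]
ee_rot: [-180.0, 20.0, 95.3]
force: [0.4, 1.6, 0.5]
gripper_width: 59.1
gripper_force: 0.6
```

```bash
cat > look.py <<'E'
from h import *
s=env.state(); print(s["time_s"],toB(s["ee_pos"][None]).round(1),s["ee_rot"].round(1),s["force"].round(1))
im,d=optics.grab_frame("top"); cv2.imwrite("pics/last.png",im[...,::-1])
W=cloud("top",d)
for r in optics.silhouettes("top","case"):
    if abs(r["at"][1]-195)>30: continue
    P=toB(W[r["mask"]&(d>0)]); P=P[(P[:,2]>42)&(P[:,2]<100)]
    if len(P)>50:
        A=np.c_[P[:,:2],np.ones(len(P))]; pl=np.linalg.lstsq(A,P[:,2],rcond=None)[0]
        print(r["at"],len(P),cv2.minAreaRect(P[:,:2].astype(np.float32)),"z",np.percentile(P[:,2],[5,50,95]).round(1),"pitch",np.degrees(pl[:2]).round(1))
E
python3 look.py
```

```text
9.15 [[-377.8   -2.3   16.9]] [-180.    20.    95.3] [0.4 1.6 0.5]
[228.3, 199.8] 965 ((-305.1413879394531, 9.560569763183594), (109.0010757446289, 97.6752700805664), 0.1731693148612976) z [45.6 49.5 53.2] pitch [ 0.1 -0.2]
```

Request:
send_rows(targets=[[[0, 0, 0, -0.005, 0.05, 0, -0.3], [0, 0, 0, 0.05, 0.005, 0, -0.3], [0, 0, 0, 0.003, -0.035, 0, -0.3], [0, 0, 0, -0.003, -0.02, 0, -0.3], [0, 0, 0, -0.003, -0.02, 0, -0.3], [0, 0, 0, -0.003, -0.02, 0, -0.3], [0, 0, 0, -0.003, -0.02, 0, -0.3], [0, 0, 0, -0.003, -0.02, 0, -0.3], [0, 0, 0, -0.003, -0.02, 0, -0.3], [0, 0, 0, -0.003, -0.02, 0, -0.3], [0, 0, 0, -0.003, -0.02, 0, -0.3], [0, 0, 0, -0.003, -0.02, 0, -0.3]]])

```text
time_s: 10.45
ee_pos: [505.2, 144.9, 17.0]
ee_rot: [180.0, 20.0, 95.3]
force: [0.4, 0.8, -0.8]
gripper_width: 59.7
gripper_force: 0.9
```

```bash
python3 look.py
```

```text
10.45 [[-346.2   -0.9   17. ]] [180.   20.   95.3] [ 0.4  0.8 -0.8]
[240.0, 200.0] 1008 ((-272.9402160644531, 2.311359405517578), (99.4268798828125, 110.17208099365234), 89.80302429199219) z [45.9 49.6 53.6] pitch [ 0.1 -0. ]
```

Request:
send_rows(targets=[[[0, 0, 0, 0.002, -0.02, 0, -0.3], [0, 0, 0, 0.0025, -0.025, 0, -0.3], [0, 0, 0, 0.002, -0.025, 0, -0.3], [0, 0, 0, 0.0025, -0.025, 0, -0.3], [0, 0, 0, 0.002, -0.025, 0, -0.3], [0, 0, 0, 0.0025, -0.025, 0, -0.3], [0, 0, 0, 0.002, -0.025, 0, -0.3], [0, 0, 0, 0.0025, -0.025, 0, -0.3], [0, 0, 0, 0.002, -0.025, 0, -0.3], [0, 0, 0, 0.0025, -0.025, 0, -0.3], [0, 0, 0, 0.0025, -0.025, 0, -0.3], [0, 0, 0, 0.0025, -0.025, 0, -0.3]]])

```text
time_s: 11.75
ee_pos: [510.8, 85.9, 16.9]
ee_rot: [180.0, 20.0, 95.3]
force: [-0.5, 2.7, -0.8]
gripper_width: 59.5
gripper_force: 1.6
```

```bash
python3 look.py
```

```text
11.75 [[-286.9   -0.9   16.9]] [180.   20.   95.3] [-0.5  2.7 -0.8]
[256.2, 200.0] 1024 ((-215.18536376953125, 2.0223846435546875), (99.48104095458984, 110.62393188476562), 89.87812042236328) z [47.4 53.5 58.9] pitch [4.3 0.1]
```

Request:
send_rows(targets=[[[0, 0, 0, 0.0025, -0.025, 0, -0.3], [0, 0, 0, 0.0025, -0.025, 0, -0.3], [0, 0, 0, 0.002, -0.025, 0, -0.3], [0, 0, 0, 0.0025, -0.025, 0, -0.3], [0, 0, 0, 0.002, -0.025, 0, -0.3], [0, 0, 0, 0.0025, -0.025, 0.003, -0.3], [0, 0, 0, 0.002, -0.025, 0.003, -0.3], [0, 0, 0, 0.0025, -0.025, 0.003, -0.3], [0, 0, 0, 0.002, -0.025, 0.003, -0.3], [0, 0, 0, 0.0025, -0.025, 0.003, -0.3], [0, 0, 0, 0.0025, -0.025, 0.004, -0.3], [0, 0, 0, 0.0025, -0.025, 0.004, -0.3]]])

```text
time_s: 13.05
ee_pos: [516.4, 25.8, 21.6]
ee_rot: [180.0, 20.0, 95.3]
force: [0.5, 1.7, -2.0]
gripper_width: 59.1
gripper_force: 1.2
```

```bash
python3 look.py
```

```text
13.05 [[-226.6   -1.    21.6]] [180.   20.   95.3] [ 0.5  1.7 -2. ]
[275.8, 198.3] 1048 ((-156.01556396484375, 2.2505455017089844), (113.39412689208984, 99.03262329101562), 0.39153558015823364) z [53.  63.8 73.1] pitch [9.4 0.2]
```

Request:
send_rows(targets=[[[0, 0, 0, 0.0025, -0.025, 0.006, -0.3], [0, 0, 0, 0.0025, -0.025, 0.006, -0.3], [0, 0, 0, 0.002, -0.025, 0.006, -0.3], [0, 0, 0, 0.0025, -0.025, 0.007, -0.3], [0, 0, 0, 0.002, -0.025, 0.007, -0.3], [0, 0, 0, 0.0025, -0.025, 0.007, -0.3], [0, 0, 0, 0.002, -0.025, 0.007, -0.3], [0, 0, 0, 0.0025, -0.025, 0.007, -0.3], [0, 0, 0, 0.002, -0.025, 0.007, -0.3], [0, 0, 0, 0.0025, -0.025, 0.007, -0.3], [0, 0, 0, 0.0025, -0.025, 0.007, -0.3], [0, 0, 0, 0.0025, -0.025, 0.007, -0.3]]])

```text
time_s: 14.35
ee_pos: [522.0, -34.2, 37.9]
ee_rot: [180.0, 20.0, 95.3]
force: [0.3, 1.6, -2.5]
gripper_width: 59.5
gripper_force: 1.2
```

```bash
python3 look.py
```

```text
14.35 [[-166.3   -1.    37.9]] [180.   20.   95.3] [ 0.3  1.6 -2.5]
[290.8, 197.4] 1102 ((-93.80035400390625, 2.8575782775878906), (116.74636840820312, 99.8921127319336), 0.0730147510766983) z [64.9 77.8 88.9] pitch [10.3  0.7]
```

Request:
send_rows(targets=[[[0, 0, 0, 0.002, -0.02, 0.008, -0.3], [0, 0, 0, 0.0025, -0.025, 0.009, -0.3], [0, 0, 0, 0.002, -0.025, 0.009, -0.3], [0, 0, 0, 0.0025, -0.025, 0.009, -0.3], [0, 0, 0, 0.002, -0.025, 0.009, -0.3], [0, 0, 0, 0.0025, -0.025, 0.009, -0.3], [0, 0, 0, 0.002, -0.025, 0.01, -0.3], [0, 0, 0, 0.0025, -0.025, 0.01, -0.3], [0, 0, 0, 0.002, -0.02, 0.01, -0.3], [0, 0, 0, 0.0025, -0.02, 0.01, -0.3]]])

```text
time_s: 15.45
ee_pos: [526.6, -81.0, 56.7]
ee_rot: [179.9, 20.0, 95.3]
force: [-0.1, 4.0, 1.3]
gripper_width: 59.4
gripper_force: 2.1
```

```bash
python3 look.py
```

```text
15.45 [[-119.3   -0.7   56.7]] [179.9  20.   95.3] [-0.1  4.   1.3]
[307.9, 194.3] 1094 ((-47.77404022216797, 2.7825241088867188), (100.66901397705078, 110.3884048461914), 89.95552062988281) z [80.2 88.8 96.5] pitch [8.3 1.4]
```

Request:
send_rows(targets=[[[0, 0, 0, 0.002, -0.02, 0.01, -0.3], [0, 0, 0, 0.002, -0.02, 0.01, -0.3], [0, 0, 0, 0.002, -0.02, 0, -0.3], [0, 0, 0, 0.002, -0.02, 0, -0.3], [0, 0, 0, 0.002, -0.02, 0, -0.3], [0, 0, 0, 0.002, -0.02, 0, -0.3], [0, 0, 0, 0.002, -0.02, 0, -0.3], [0, 0, 0, 0.002, -0.02, 0, -0.3]]])

```text
time_s: 16.35
ee_pos: [529.4, -113.1, 60.0]
ee_rot: [-180.0, 20.0, 95.3]
force: [-0.5, 1.8, -1.5]
gripper_width: 59.7
gripper_force: 0.8
```

```bash
python3 look.py
```

```text
16.35 [[-87.  -1.  60.]] [-180.    20.    95.3] [-0.5  1.8 -1.5]
[319.8, 191.5] 1129 ((-13.233783721923828, 4.626678466796875), (103.95584106445312, 114.1087646484375), 86.85368347167969) z [76.6 86.2 93.4] pitch [-4.1  0.5]
```

Request:
send_rows(targets=[[[0, 0, 0, 0.001, -0.015, 0, -0.3], [0, 0, 0, 0.002, -0.015, 0, -0.3], [0, 0, 0, 0.001, -0.015, 0, -0.3], [0, 0, 0, 0.002, -0.015, 0, -0.3], [0, 0, 0, 0.001, -0.015, 0, -0.3], [0, 0, 0, 0.002, -0.015, 0, -0.3], [0, 0, 0, 0.001, -0.015, 0, -0.3], [0, 0, 0, 0.001, -0.015, 0, -0.3]]])

```text
time_s: 17.25
ee_pos: [531.9, -137.0, 60.4]
ee_rot: [180.0, 20.0, 95.3]
force: [1.1, 1.8, -1.4]
gripper_width: 59.0
gripper_force: 0.8
```

```bash
python3 look.py
```

```text
17.25 [[-63.   -0.7  60.4]] [180.   20.   95.3] [ 1.1  1.8 -1.4]
[327.3, 191.3] 1115 ((14.277198791503906, 5.1508331298828125), (119.87059783935547, 103.8377685546875), 0.2668296992778778) z [76.9 84.6 90.6] pitch [-4.2  1. ]
```

Request:
send_rows(targets=[[[0, 0, 0, 0.001, -0.01, 0, -0.3], [0, 0, 0, 0.001, -0.01, 0, -0.3], [0, 0, 0, 0.001, -0.01, 0, -0.3], [0, 0, 0, 0, 0, 0, -0.3]]])

```text
time_s: 17.75
ee_pos: [532.5, -143.0, 60.4]
ee_rot: [180.0, 20.0, 95.3]
force: [-0.8, 1.7, -0.4]
gripper_width: 59.2
gripper_force: 0.5
```

```bash
python3 look.py
```

```text
17.75 [[-57.   -0.7  60.4]] [180.   20.   95.3] [-0.8  1.7 -0.4]
[330.7, 193.3] 1143 ((16.26462173461914, 6.1972503662109375), (106.45170593261719, 112.55632781982422), 89.89067840576172) z [71.  83.9 90. ] pitch [-2.4 -0.5]
```

Request:
send_rows(targets=[[[0, 0, 0, 0.001, -0.008, 0, -0.3], [0, 0, 0, 0.001, -0.007, 0, -0.3], [0, 0, 0, 0, 0, 0, -0.3]]])

```text
time_s: 18.15
ee_pos: [532.9, -145.7, 60.3]
ee_rot: [180.0, 20.0, 95.3]
force: [-0.8, 2.3, -0.7]
gripper_width: 59.3
gripper_force: 1.2
```

```bash
python3 look.py
```

```text
18.15 [[-54.3  -0.5  60.3]] [180.   20.   95.3] [-0.8  2.3 -0.7]
[327.9, 193.9] 1135 ((20.50780487060547, 6.318138122558594), (116.27169036865234, 106.13703155517578), 0.03511672094464302) z [68.1 79.3 83.1] pitch [ 1.4 -0.5]
```

Request:
send_rows(targets=[[[0, 0, 0, -0.002, 0.02, 0, -0.3], [0, 0, 0, -0.01, 0.1, 0, -0.3], [0, 0, 0, -0.01, 0.1, 0.05, -0.3], [0, 0, 0, 0, 0.1, 0.2, -0.3], [0, 0, 0, 0, 0, 0.2, -0.3]]])

```text
time_s: 18.75
ee_pos: [528.1, -80.0, 150.9]
ee_rot: [-179.9, 20.0, 95.5]
force: [1.8, -0.7, -0.0]
gripper_width: 59.4
gripper_force: 0.0
```

```bash
python3 - <<'E'
from h import *
s=env.state(); print(s["time_s"],s["ee_pos"],s["ee_rot"])
im,d=optics.grab_frame("top")
i2,_=optics.grab_frame("scene")
A=cv2.resize(im[130:240,230:390],(640,440)); B=cv2.resize(i2[150:270,140:300],None,fx=4,fy=4)[:440]
cv2.imwrite("pics/seat.png",np.hstack([A[:,100:500],B[:440,:400]])[...,::-1])
b=toB(cloud("top",d).reshape(-1,3)); s=b[(abs(b[:,0]-20)<60)&(abs(b[:,1])<46)&(b[:,2]>72)&(b[:,2]<92)]
print(np.degrees(np.linalg.lstsq(np.c_[s[:,:2],np.ones(len(s))],s[:,2],rcond=None)[0][:2]),np.median(s[:,2]),s.min(0),s.max(0))
p=b[(b[:,0]>40)&(b[:,0]<110)&(b[:,1]>55)&(b[:,1]<110)&(b[:,2]>105)]; print("pin",p.mean(0),len(p))
E
```

```text
18.75 [528.10892953 -80.0359605  150.85865682] [-179.89983894   19.97042179   95.54017856]
[-0.07671174  0.13389844] 79.60220778578822 [-36.5747443  -45.27058346  72.95340571] [74.14525443 45.91833774 87.57660331]
pin [ 80.30928267  73.07270527 128.66957692] 29
```

View pics/seat.png

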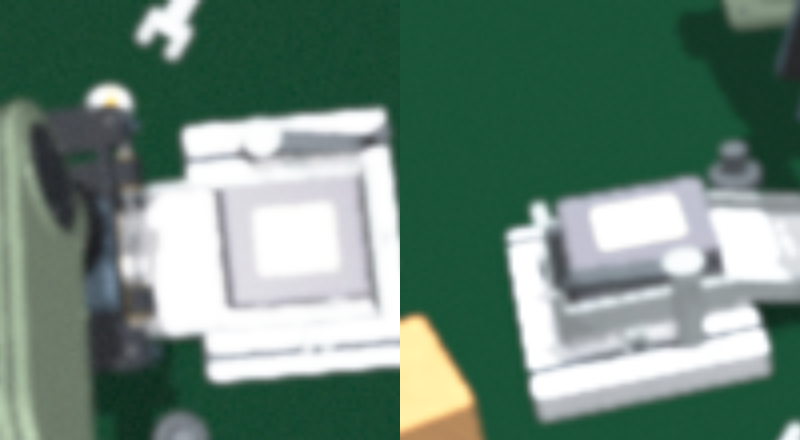

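Request:
send_rows(targets=[[[0.074, 0.007, 0, 0, 0, 0.2, -0.3], [0.074, 0.007, 0, 0, 0, 0.05, -0.3], [0.073, 0.007, 0, 0.09, -0.193, 0, -0.3], [0, 0, -0.045, 0.09, -0.193, 0, -0.3], [0, 0, -0.045, 0.09, -0.193, 0, -0.3], [0, 0, 0, 0.09, -0.193, 0, -0.3], [0, 0, 0, 0.09, -0.193, 0, -0.3], [0, 0, 0, 0, 0, 0, -0.3]]])

```text
time_s: 19.65
ee_pos: [619.3, -280.0, 198.2]
ee_rot: [-180.0, 0.1, 87.0]
force: [0.0, 0.7, -0.5]
gripper_width: 59.4
gripper_force: 0.0
```

```bash
python3 - <<'E'
from h import *
s=env.state(); print(s["time_s"],s["ee_pos"],s["ee_rot"],s["qpos"].round(1))
i2,d=optics.grab_frame("scene")
for r in optics.place_of("scene","holddown_pin"): print(r["at"],r["conf"],ray("scene",r["at"],120))
print("tcp px",proj("scene",s["ee_pos"]),"pin est px",proj("scene",[618.8,-273,120]))
c=i2[120:260,110:300]; cv2.imwrite("pics/pin.png",cv2.resize(c,None,fx=4,fy=4)[...,::-1])
E
```

```text
19.65 [ 619.33437789 -279.9719064   198.21443007] [-1.79959661e+02  1.42450730e-01  8.69830732e+01] [-25.2  28.4  75.8  -0.2  75.7 -22.2]
[176.9, 208.2] 0.62 [ 606.28864674 -274.50618018  120.        ]
tcp px [170.70063453 186.85685056] pin est px [177.5395979  210.67902995]
```

View pics/pin.png

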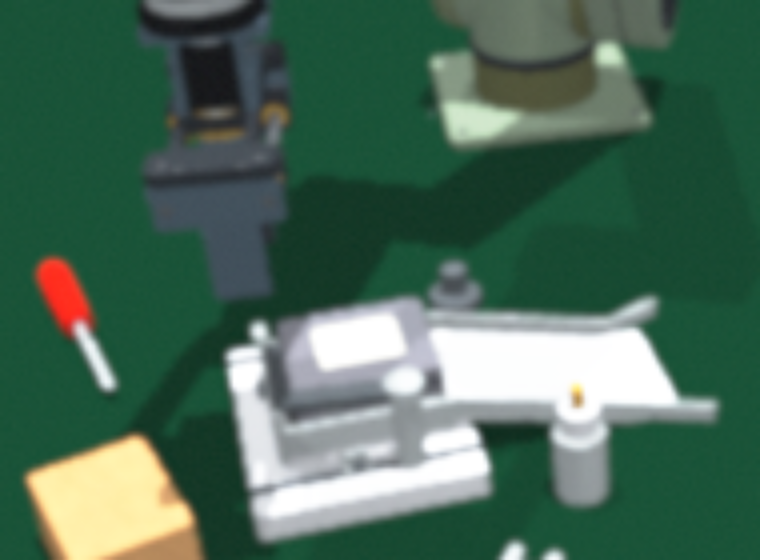

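Request:
send_rows(targets=[[[0, 0, 0, 0, 0.015, -0.15, -0.3], [0, 0, 0, 0, 0, -0.15, -0.3], [0, 0, 0, 0, 0, -0.1, -0.3], [0, 0, 0, 0, 0, -0.06, -0.3], [0, 0, 0, 0, 0, 0, 0.2], [0, 0, 0, 0, 0, 0, 0.5], [0, 0, 0, 0, 0, 0, 0.8], [0, 0, 0, 0, 0, 0, 0.8]]], grip_force=5)

```text
time_s: 20.55
ee_pos: [619.1, -272.0, 109.8]
ee_rot: [179.9, 0.1, 87.2]
force: [-0.4, 0.1, 1.0]
gripper_width: 30.1
gripper_force: 0.0
```

Request:
send_rows(targets=[[[0, 0, 0, 0, -0.015, 0, 0.8], [0, 0, 0, 0, 0, 0, 0.8], [0, 0, 0, 0, 0, 0, 0.8], [0, 0, 0, 0, 0, 0, 0.8]]])

```text
time_s: 20.95
ee_pos: [619.1, -275.4, 109.0]
ee_rot: [179.9, 0.1, 87.2]
force: [0.9, -1.5, 1.8]
gripper_width: 13.9
gripper_force: 5.0
```

Request:
send_rows(targets=[[[0, 0, -0.061, -0.0406, 0.0037, 0, 0.8], [0, 0, -0.061, -0.04, 0.0076, 0, 0.8], [0, 0, -0.061, -0.039, 0.0114, 0, 0.8], [0, 0, -0.061, -0.038, 0.015, 0, 0.8], [0, 0, -0.061, -0.036, 0.0187, 0, 0.8], [0, 0, -0.061, -0.034, 0.022, 0, 0.8], [0, 0, -0.061, -0.032, 0.025, 0, 0.8]]])

```text
time_s: 21.65
ee_pos: [566.9, -253.6, 108.9]
ee_rot: [179.9, -0.1, 48.6]
force: [1.7, 1.8, 2.3]
gripper_width: 13.9
gripper_force: 5.0
```

Request:
send_rows(targets=[[[0, 0, -0.061, -0.0295, 0.028, 0, 0.8], [0, 0, -0.061, -0.0265, 0.031, 0, 0.8], [0, 0, -0.061, -0.0235, 0.033, 0, 0.8], [0, 0, -0.061, -0.02, 0.0354, 0, 0.8], [0, 0, -0.061, -0.017, 0.037, 0, 0.8], [0, 0, -0.061, -0.013, 0.0386, 0, 0.8], [0, 0, -0.061, -0.0093, 0.0397, 0, 0.8], [0, 0, 0, 0, 0, 0, 0.8]]])

```text
time_s: 22.45
ee_pos: [538.9, -204.6, 108.9]
ee_rot: [-180.0, -0.0, 10.4]
force: [-0.5, 0.9, 3.0]
gripper_width: 14.0
gripper_force: 5.0
```

Release, then lift clear.

Request:
send_rows(targets=[[[0, 0, 0, 0, 0, 0, 0], [0, 0, 0, 0, 0, 0, -0.3], [0, 0, 0, 0, 0, 0, -0.3], [0, 0, 0, 0, 0, 0, -0.3], [0, 0, 0, 0, 0, 0.1, -0.3], [0, 0, 0, 0, 0, 0.2, -0.3], [0, 0, 0, -0.1, -0.1, 0.2, -0.3], [0, 0, 0, -0.15, -0.15, 0.15, -0.3], [0, 0, 0, -0.15, -0.15, 0, -0.3], [0, 0, 0, -0.1, -0.15, 0, -0.3], [0, 0, 0, -0.1, -0.15, 0, -0.3], [0, 0, 0, 0, 0, 0, -0.3]]])

```text
time_s: 23.65
ee_pos: [417.6, -347.4, 237.2]
ee_rot: [179.9, 0.1, 10.1]
force: [0.6, 0.1, -1.1]
gripper_width: 58.8
gripper_force: 0.0
```

```bash
python3 - <<'E'
from h import *
s=env.state(); print(s["time_s"],s["ee_pos"],s["gripper_width"])
im,d=optics.grab_frame("top"); b=toB(cloud("top",d).reshape(-1,3))
p=b[(abs(b[:,0]-3)<60)&(abs(b[:,1])<60)&(b[:,2]>105)&(b[:,2]<145)]; print("pin",p.mean(0),len(p))
s=b[(abs(b[:,0]-20)<56)&(abs(b[:,1])<46)&(b[:,2]>70)&(b[:,2]<83)]
print(np.degrees(np.linalg.lstsq(np.c_[s[:,:2],np.ones(len(s))],s[:,2],rcond=None)[0][:2]),np.median(s[:,2]),s.min(0),s.max(0))
cv2.imwrite("pics/end.png",cv2.resize(im[100:280,160:420],None,fx=3,fy=3)[...,::-1])
E
```

```text
23.65 [ 417.61326784 -347.44280745  237.22202505] 58.800282986648845
pin [ 5.15417381e+00 -3.78562715e-02  1.29945056e+02] 25
[0.22584224 0.38307722] 79.30871908655506 [-35.97654798 -45.29833535  70.9612595 ] [74.24504292 45.87382241 82.99280716]
```

View pics/end.png

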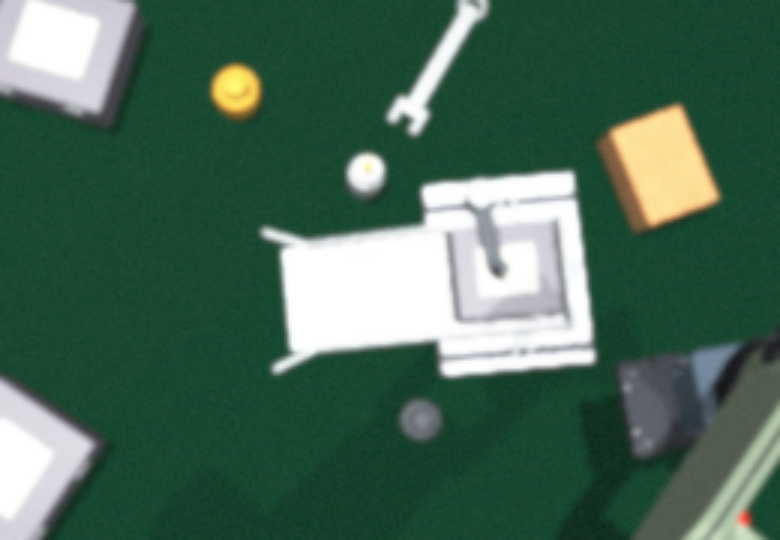

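The bar lies across the seated case, with its pin at crop (498,268). The case is level, the bystanders have not moved, and the arm is clear. I'm handing in.

```bash
python3 -c "
from workcell import env
print(env.job_done())"
```

```text
the job is handed in; nothing more can be done
None
```

The case lies flat in the pocket with the hold-down bar across it at about 1.5 rad; the arm is clear, the bystanders near the bed look unmoved, and the job was handed in at about 24 s with no verdict shown.

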